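# Stand two slumped bottles back up by pushing

## Robot

A 7-joint arm with a two-finger parallel gripper is mounted at the origin on a cart in front of the work surface, level with it; the furniture and walls round the work are solid. World frame = base frame: x ahead of the robot, y to its left, z up, the work surface at z = 0. Lengths are in m, angles in rad, forces in N, time in s.
With the tool pointing down it reaches from about 0.425 to 0.925 m from the base axis. Payload 6.8 kg.
Tool frame: the origin (TCP) lies on the centre line of the jaws, within the pads' length; the fingertips stand 14 mm ahead of it and the grasp point (between the pads) lies 5 mm behind it (bot.finger_overhang is the distance from the TCP to the fingertips, in m); z points along the fingers, y is the line along which they close (so a half turn about z gives the same grasp; the last joint's range is limited). The gripper opens to 85 mm and grips with 20 to 120 N. Pads are 22 mm wide; open, the fingers measure 114 mm over their backs; the gripper's body (76 mm by 85 mm) begins 54 mm behind the grasp point. The pads swing forward as they close: fully open they stand 13 mm farther back than shut.
Start: joints at [-1.236, 0.477, 0.022, 1.555, -0.011, 1.109, -0.083], TCP at [0.289, 0.61, 0.245] pointing down, gripper open.
Joint ranges: [-2.96, 2.96], [-0.34, 2.1], [-1.41, 1.46], [0.24, 2.44], [-1.37, 4.51], [0.17, 1.92], [-2.96, 2.96]. Speed limits (rad/s): [2.39, 2.39, 3.14, 3.14, 3.14, 3.14, 3.14].

## Interface

Orientations are given as a unit quaternion [w, x, y, z].
In Python, from station import bot gives the robot as it stands.
- The arm moves only by the shell command python3 -m inch 'ROWS' [OPENING] [FORCE]. ROWS is JSON, a list of rows, each a list of 4 numbers: the shift along the tool's x, y, z in m, then the turn about the tool's z in degrees. A call has 1 to 12 rows; each row shifts and turns the commanded pose from where the row before left it, along the tool's axes as they then stand; what a row does not reach is not made up. A row lasts 1/10 s, in which the tool goes at most 50 mm and 8.59 degrees, less where a joint would pass 70% of its speed; a pose out of reach is approached as far as the arm can. A call is refused whole if a number of a shift passes 0.05 or a number of a turn 8.59, either way. A call with a gripper value outside its range is refused whole. OPENING is the finger opening in m, from 0 to 0.0854, set as the call begins (- or left out, the last holds). The fingers move at their own pace and stop on an object; FORCE is the grip in N (left out, the last holds). Time passes only in rows, so rows that do not move let the fingers close. It gives the time, the measured TCP pose, the force, the opening and the grip force at its end, in the units of the state.
- bot.get_obs(): the state, without advancing time (a new reading comes with each control period).
- bot.read_camera(name): name is "scene" or "top" or "wrist"; returns a dict with "color" (384x512x3 uint8, red, green, blue), "mtx" (3x3 intrinsics, pixels), "dist_coeffs" ([k1, k2, p1, p2, k3] as OpenCV has them; the pictures are not rectified), "world_from_camera" (4x4, takes a point from camera to world coordinates); the wrist camera has in their place "hand_eye" (4x4, takes a point from camera to tool coordinates, whose origin is the TCP and whose axes are the flange's). Camera axes: x right, y up, looking along -z (the intrinsics and any distortion apply to the point x, -y, -z); pixel columns grow to the right and rows downward; lengths in m; the calibration is good to about 2 mm. A picture is of the moment at which its call begins: read the wrist's pose just before it. There is no depth.
- bot.hand_in(): hands the job in; it is judged then, once.
The state is a dict: "t": time; "q": joint angles; "joint_vel": joint speeds; "joint_torque": joint torques, N m; "eef_pos": TCP position; "tool_rot": TCP orientation; "contact_force": force on the tool from outside, world axes, zero at the start; "torque": the same for the moment, N m; "gripper_width": opening from 0.0 (shut) to 1.0 (fully open); "grasp_force": force on a finger pad.
Only numpy, scipy, OpenCV 4.12 (cv2) and the standard library are available. Lean on these libraries where they do the work, as an engineer would, in place of code of your own. Each camera call takes 0.05 s, during which the arm holds its last target. There are 200 camera calls.

## Task

The dark oil bottle and the green washing-up bottle have slumped over against the stack of green plates. Without gripping or lifting them, gently push each one back up with the fingertips, in either order, until it stands upright and still by itself on the worktop about where it is now. Do not knock a bottle over, and leave the plates, the mug, the spice jar and the onion where they are.

Things in the scene. Friction and masses are not known exactly. Their poses are not given: they have to be found in the camera images.
- oil: the leaning dark green oil bottle with red cap (a like one by the toaster is scenery). Square 58 x 58 mm, 267 tall, sides flat up to 190, narrowing to a 32 mm neck at 257; 0.33 to 0.57 kg. Origin: centre of its base; z: its axis, base to cap. It stands on a lower edge (27 mm from the base centre), about 0.31 rad off vertical, one side on the plates' rim, top over the plates
- oil_mid (a point): point on the oil bottle's axis half-way up (133.5 mm); axes as the bottle's. Pushed up, outwards from the plates, it pivots on the lower edge it stands on; under about 0.22 rad it rocks down onto its base by itself and rocks on for some 5 s; a quick shove would throw it over the far edge
- soap: the leaning green washing-up bottle with white cap, across the plates from the oil bottle. Flat oval, 48 mm thick (x), 80 wide (y), 235 tall, broad faces flat up to 146, narrowing to a 34 mm neck at 194; 0.18 to 0.32 kg. Origin: centre of its base; z: base to cap. It stands on the lower edge of a broad face (23 mm from the base centre), about 0.35 rad off vertical, x towards the plates
- soap_mid (a point): point on the washing-up bottle's axis half-way up (117.5 mm); axes as the bottle's. Pushed up, outwards from the plates, it pivots on the lower edge it stands on; under about 0.24 rad it rocks down onto its base by itself
- plates: the stack of round olive-green plates, 260 mm across and 58 mm high, 2.7 kg, loose; the bottles lean on the top rim from opposite sides. Origin: centre of its underside on the worktop; z up
- mug: blue and white mug, bystander, 85 mm across, 98 mm tall, handle to own -y, to the robot's left. Origin: centre of its underside
- spice: white spice jar, bystander (another by the toaster is scenery), 47 mm across, 98 mm tall, to the robot's right. Origin: centre of its underside
- onion: brown onion, bystander, 62 mm across, 68 mm tall, far left. Origin: centre of its underside
Things that resemble listed ones, but are neither listed nor needed, are in the scene too. What is shaped like the soap but pink is not meant.

How it is judged:
At the end, for the whole second after the job is handed in: both bottles stand upright (within 0.05 rad) and still on the worktop, each base within 60 mm of where it started; the plates have moved less than 20 mm, the mug, spice jar and onion less than 30 mm (angle between each of oil, soap's own z axis and vertical below 0.05 rad and height (world z) of each of oil, soap below 0.006 m and linear speed of each of oil, soap below 0.03 m/s and distance of each of oil, soap from where it was at the start of the episode below 0.06 m and distance of plates from where it was at the start of the episode below 0.02 m and distance of each of mug, spice, onion from where it was at the start of the episode below 0.03 m); the robot touches nothing.
It fails at once if a bottle is knocked over (angle between any of oil, soap's own z axis and vertical above 0.7 rad).
It fails at once if a bottle is lifted: its base centre is over 30 mm up (height (world z) of any of oil, soap above 0.03 m).
It fails at once if a bottle is carried or dragged over 80 mm away (distance of any of oil, soap from where it was at the start of the episode above 0.08 m).
It fails at once if a bottle is gripped or shoved hard, over 15 N from the fingers (contact force between the fingers and oil above 15 N or contact force between the fingers and soap above 15 N).
It fails at once if the plates are shifted over 20 mm, or the mug, spice jar or onion over 30 mm (distance of plates from where it was at the start of the episode above 0.02 m or distance of any of mug, spice, onion from where it was at the start of the episode above 0.03 m).
It also fails if it takes over 48 s, if anything falls off the work surface, if the arm or the gripper's body presses on something with over 40 N, if the wrist force passes 120 N, or if a joint passes its speed limit or range.

## Working session

There is one attempt and no reset: what is moved stays moved. The work goes in short steps, Python scripts to look and compute and a shell command to move; the robot and the scene stay as the last step left them, time stands still between calls to the robot, and variables do not carry over. Pictures are saved under pics/ and viewed, at most 10 in all, crops included, and the job is handed in when it is done.

```bash
mkdir -p pics
cat > h.py <<'E'
import numpy as np, cv2
from station import bot
def save(name,fn):
    c=bot.read_camera(name); cv2.imwrite(fn,c["color"][:,:,::-1]); np.savez(fn[:-4]+'.npz',**{k:np.array(v) for k,v in c.items()}); return c
def ray(c,u,v):
    p=cv2.undistortPoints(np.array([[[u,v]]],float),np.array(c["mtx"]),np.array(c["dist_coeffs"]))[0,0]
    T=np.array(c["world_from_camera"]); d=T[:3,:3]@np.array([p[0],-p[1],-1]); return T[:3,3],d
def atz(c,u,v,z):
    o,d=ray(c,u,v); return o+d*(z-o[2])/d[2]
def tri(c1,p1,c2,p2):
    o1,d1=ray(c1,*p1); o2,d2=ray(c2,*p2)
    s=np.linalg.lstsq(np.c_[d1,-d2],o2-o1,rcond=None)[0]
    a=o1+d1*s[0]; b=o2+d2*s[1]; return (a+b)/2, np.linalg.norm(a-b)
def proj(c,P):
    T=np.linalg.inv(np.array(c["world_from_camera"])); p=(T[:3,:3]@np.atleast_2d(P).T).T+T[:3,3]
    p=p*[1,-1,-1]
    return cv2.projectPoints(p,np.zeros(3),np.zeros(3),np.array(c["mtx"]),np.array(c["dist_coeffs"]))[0][:,0]
E
python3 - <<'E'
from h import *
o=bot.get_obs(); print(o)
for n in("scene","top"):
    c=save(n,f"pics/{n}0.png"); print(n,c["world_from_camera"])
a=cv2.imread("pics/scene0.png");b=cv2.imread("pics/top0.png")
cv2.imwrite("pics/both.png",cv2.resize(np.vstack([a,b]),(800,1200))[:600]) 
cv2.imwrite("pics/s.png",cv2.resize(a,(800,600)));cv2.imwrite("pics/t.png",cv2.resize(b,(800,600)))
E
```

```text
{'t': 0.0, 'q': array([-1.23610813,  0.47780041,  0.02227872,  1.55647053, -0.01154138,
        1.10927741, -0.08309942]), 'joint_vel': array([ 8.01302508e-05, -2.09377031e-03,  4.19942585e-04, -6.83842613e-04,
       -1.53481933e-03, -1.75380730e-03, -7.45131505e-04]), 'joint_torque': array([-1.73532113e-03, -5.96448684e+01,  1.60688739e+00, -2.81205028e+01,
        1.24119947e-02,  9.28327034e-03, -1.44752698e-05]), 'eef_pos': array([0.28893307, 0.60940085, 0.24431622]), 'tool_rot': array([-1.65969656e-04,  2.19561650e-01,  9.75598198e-01, -8.99784776e-04]), 'contact_force': array([-0.08067535,  0.67438754,  0.67224277]), 'torque': array([-0.02743616, -0.00145402,  0.01582711]), 'grasp_force': 0.0, 'gripper_width': 0.9983058266651638}
scene [[ 0.74462953  0.50664941 -0.43454947 -0.19921849]
 [-0.66745841  0.57018128 -0.47894945 -0.8481559 ]
 [ 0.00511251  0.6466836   0.76274123  1.24097915]
 [ 0.          0.          0.          1.        ]]
top [[ 0.02482169  0.98111439 -0.1918292   0.23759061]
 [-0.99965863  0.02592498  0.00324325 -0.09585335]
 [ 0.00815517  0.19168321  0.98142297  1.19819137]
 [ 0.          0.          0.          1.        ]]
```

View pics/s.png

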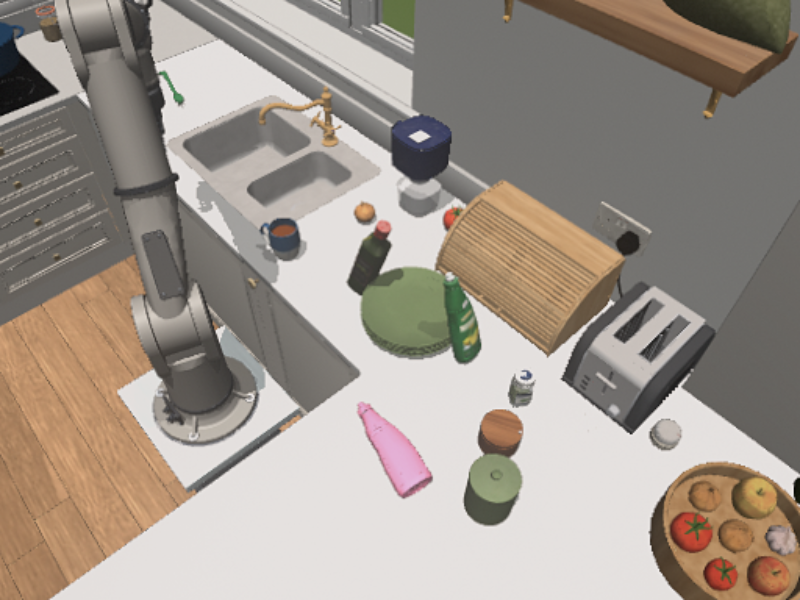

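View pics/t.png

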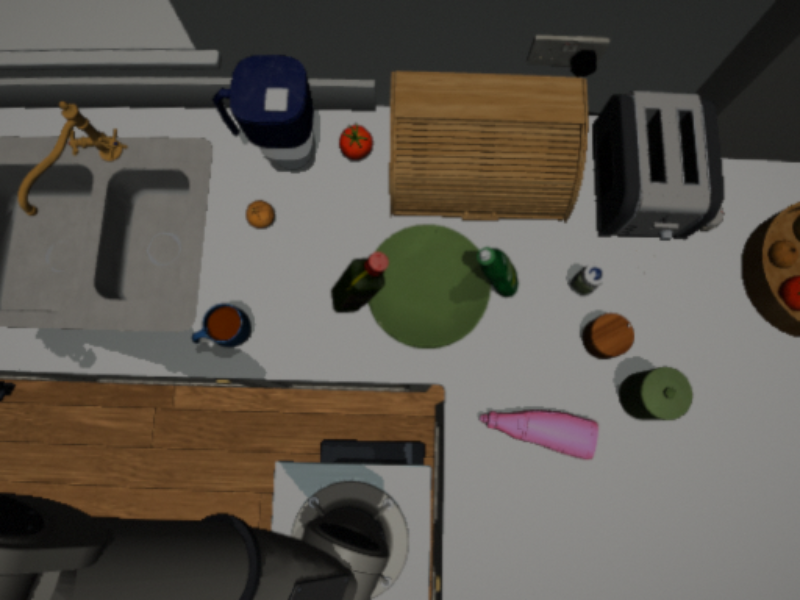

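The scene picture shows the oil bottle at (370,258) with its red cap at (383,229), and the green soap at (462,320) with its cap at (450,279). In the top picture the caps are at (377,262) and (486,256). The plates are centred at (430,286) in top. Look-alikes are the pink bottle (395,455 scene), the green jar (493,488) and the tomato (453,217). I choose the two leaning bottles and check that in one close crop.

Run:
```python
import cv2,numpy as np
a=cv2.imread("pics/scene0.png")[135:245,210:330];b=cv2.imread("pics/top0.png")[135:235,200:345]
A=cv2.resize(a,None,fx=5,fy=5,interpolation=3)[:, :];B=cv2.resize(b,None,fx=5,fy=5,interpolation=3)
def grid(I,x0,y0):
    for x in range(x0,x0+I.shape[1]//5,10): cv2.line(I,((x-x0)*5,0),((x-x0)*5,6),(0,0,255),1);cv2.putText(I,str(x),((x-x0)*5,16),0,.35,(0,0,255))
    for y in range(y0,y0+I.shape[0]//5,10): cv2.line(I,(0,(y-y0)*5),(6,(y-y0)*5),(0,0,255),1);cv2.putText(I,str(y),(8,(y-y0)*5+4),0,.35,(0,0,255))
    return I
cv2.imwrite("pics/sc.png",grid(A,210,135));cv2.imwrite("pics/tc.png",grid(np.clip(B*1.6,0,255).astype('uint8'),200,135))
```

```text
(no output)
```

View pics/sc.png

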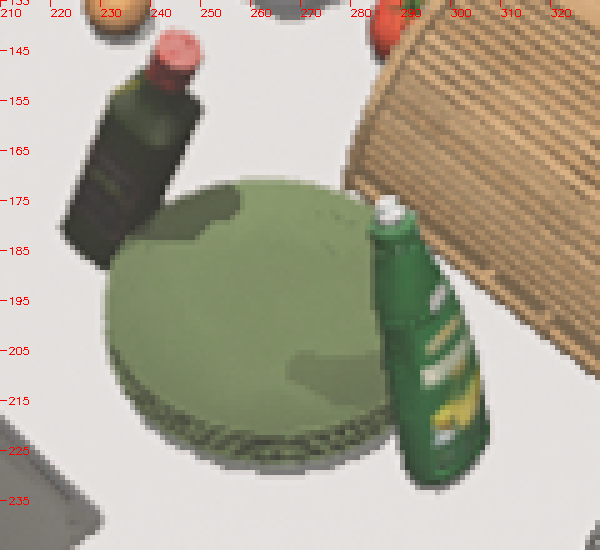

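View pics/tc.png

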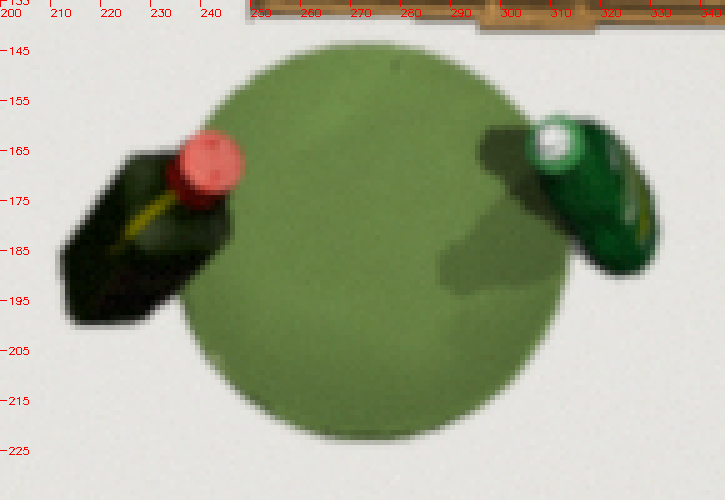

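```bash
cat > fit.py <<'E'
from h import *
from scipy.optimize import least_squares
cs=np.load("pics/scene0.npz"); ct=np.load("pics/top0.npz")
P=atz(ct,274.5,183,.058)[:2]; print("plates",P)
for n,a,b,h in(("oil",(246,144),(242,166.5),.267),("soap",(287,176.5),(310.5,163),.235)): print(n,tri(cs,a,ct,b))
print("spice",atz(ct,376,178,.05),"mug",atz(ct,143,208,.09), "pink cap",atz(ct,312,268,.02),"box edge",atz(ct,300,139,.0),"onion",atz(ct,166,137,.035))
def axes(az,t):
    z=np.array([np.sin(t)*np.cos(az),np.sin(t)*np.sin(az),np.cos(t)]); y=np.array([-np.sin(az),np.cos(az),0]); return np.cross(y,z),y,z
def oilpts(p,L):
    x,y,z=axes(p[2],p[3]); piv=np.array([p[0],p[1],0]); o=piv-.027*x
    return np.array([o+x*a+y*b+z*c for a,b,c in L]),o,(x,y,z)
def fit(L,obs,g):
    def r(p):
        q=oilpts(p,L)[0]; e=[]
        for q1,(c,u) in zip(q,obs): e.append(proj(c,q1)[0]-u)
        return np.r_[np.ravel(e),(p[3]-g[3])/.02]
    s=least_squares(r,g); print(s.x,np.round(s.fun,1)); _,o,A=oilpts(s.x,L); print("base",o,"x",A[0],"z",A[2], "az to plates",np.arctan2(*(P-o[:2])[::-1])); return s.x,o,A
def pr(o,A,L):
    for l in L:
        q=o+A[0]*l[0]+A[1]*l[1]+A[2]*l[2]; print(l,q.round(3),proj(cs,q)[0].round(1),proj(ct,q)[0].round(1))
h=.029
az0=-0.8
for nm,cap1,cap2,h,t in(("oil",(246,144),(242,166.5),.267,.31),("soap",(287,176.5),(310.5,163),.235,.35)):
    c,_=tri(cs,cap1,ct,cap2); az=np.arctan2(*(P-c[:2])[::-1])
    print(nm,'az cap->plates',az)
    # base azimuth seen: scan
    for d in np.arange(-1.2,1.21,.4):
        x,y,z=axes(az+d,t); o=c-h*z
        w=[(-.029,-.029,0),(-.029,.029,0),(.029,-.029,0),(.029,.029,0)] if nm=="oil" else [(-.012,-.035,0),(-.012,.035,0),(.012,-.035,0),(.012,.035,0)]
        print(round(az+d,2),o.round(3),[(proj(cs,o+x*a+y*b)[0].round(0).tolist(),proj(ct,o+x*a+y*b)[0].round(0).tolist()) for a,b,_ in w])
E
python3 fit.py
```

```text
plates [ 0.51013062 -0.14458412]
oil (array([ 0.50691846, -0.04979786,  0.25776261]), np.float64(0.003915101792556881))
soap (array([ 0.53124371, -0.23681424,  0.2214957 ]), np.float64(0.001009863315153697))
spice [ 0.53794881 -0.47547675  0.05      ] mug [0.41299209 0.25965958 0.09      ] pink cap [ 0.24571577 -0.27008683  0.02      ] box edge [ 0.6823656  -0.23246033  0.        ] onion [0.66469683 0.22094169 0.035     ]
oil az cap->plates -1.5369208798814384
-2.74 [ 0.582 -0.018  0.003] [([250.0, 169.0], [225.0, 160.0]), ([263.0, 174.0], [242.0, 154.0]), ([245.0, 181.0], [232.0, 176.0]), ([257.0, 185.0], [248.0, 170.0])]
-2.34 [0.563 0.009 0.003] [([240.0, 169.0], [216.0, 170.0]), ([254.0, 170.0], [229.0, 158.0]), ([239.0, 182.0], [228.0, 182.0]), ([253.0, 182.0], [240.0, 171.0])]
-1.94 [0.536 0.026 0.003] [([230.0, 173.0], [212.0, 182.0]), ([243.0, 169.0], [219.0, 166.0]), ([234.0, 185.0], [227.0, 189.0]), ([248.0, 181.0], [234.0, 174.0])]
-1.54 [0.504 0.032 0.003] [([222.0, 178.0], [212.0, 195.0]), ([233.0, 171.0], [213.0, 178.0]), ([231.0, 189.0], [229.0, 196.0]), ([242.0, 181.0
[... 998 characters left out ...]
, 176.0]), ([285.0, 233.0], [320.0, 196.0])]
1.8 [ 0.549 -0.315  0.001] [([308.0, 220.0], [325.0, 166.0]), ([298.0, 232.0], [330.0, 186.0]), ([302.0, 218.0], [319.0, 168.0]), ([293.0, 231.0], [323.0, 188.0])]
2.2 [ 0.578 -0.302  0.001] [([307.0, 212.0], [317.0, 158.0]), ([305.0, 226.0], [329.0, 175.0]), ([301.0, 212.0], [312.0, 162.0]), ([299.0, 226.0], [324.0, 179.0])]
2.6 [ 0.6   -0.279  0.001] [([303.0, 204.0], [307.0, 154.0]), ([308.0, 218.0], [324.0, 165.0]), ([297.0, 207.0], [303.0, 160.0]), ([302.0, 221.0], [320.0, 171.0])]
3.0 [ 0.611 -0.249  0.001] [([296.0, 199.0], [295.0, 154.0]), ([307.0, 210.0], [315.0, 157.0]), ([291.0, 203.0], [294.0, 161.0]), ([302.0, 214.0], [314.0, 164.0])]
```

The oil cap is near (0.507,-0.050,0.258) and the soap cap near (0.531,-0.237,0.221), both matching the stated sizes. The lean azimuths are about -1.45 and 1.75 rad, both pointing at the plate centre (0.510,-0.145). I'll shut the fingers, rise, turn the tool's x along the push line (about 98.5°) and travel above the plates.

```bash
python3 -m inch '[[0,0,-0.03,8],[0,0,-0.03,8],[0,0,-0.03,8],[0,0,-0.03,8],[0,0,0,8],[0,0,0,8],[0,0,0,8]]' 0; python3 -m inch '[[-0.04,0.005,0,0],[-0.04,0.005,0,0],[-0.04,0.005,0,0],[-0.04,0.005,0,0],[-0.04,0.005,0,0],[-0.04,0.006,0,0],[-0.04,0.006,0,0],[-0.04,0.006,0,0],[-0.04,0.006,0,0],[-0.04,0.006,0,0]]'
```

```text
t: 0.8
eef_pos: [0.2891, 0.6097, 0.365]
tool_rot: [0.0, 0.654, 0.756, -0.0]
contact_force: [-0.1, -0.6, -0.6]
gripper_width: 0.003
grasp_force: 0.0
t: 1.8
eef_pos: [0.4036, 0.2209, 0.3651]
tool_rot: [-0.0, 0.652, 0.758, -0.0]
contact_force: [1.3, 0.2, 0.3]
gripper_width: 0.001
grasp_force: 0.0
```

```bash
python3 -m inch '[[-0.035,0.006,0,0],[-0.035,0.006,0,0],[-0.035,0.006,0,0],[-0.035,0.006,0,0],[-0.035,0.006,0,0],[-0.035,0.006,0,0],[-0.035,0.006,0,0],[-0.035,0.006,0,0],[-0.035,0.006,0,0],[-0.038,0.008,0,0],[0,0,0,0],[0,0,0,0]]'; python3 -m inch '[[0,0,0.03,0],[0,0,0.03,0],[0,0,0.03,0],[0,0,0.03,0],[0,0,0.006,0],[0,0,0,0],[0,0,0,0]]'
python3 - <<'E'
from h import *
a=save("scene","pics/s1.png")["color"]; b=save("top","pics/t1.png")["color"]
A=cv2.resize(a[110:240,200:330],None,fx=3.9,fy=3.9,interpolation=3);B=cv2.resize(b[110:240,190:350],None,fx=3,fy=3.9,interpolation=3)
cv2.imwrite("pics/c1.png",cv2.resize(np.hstack([A,B]),(800,420))[:,:,::-1])
E
```

```text
t: 3.0
eef_pos: [0.5176, -0.1177, 0.3649]
tool_rot: [-0.0, 0.653, 0.758, -0.0]
contact_force: [0.8, -0.7, -0.1]
gripper_width: -0.004
grasp_force: 0.0
t: 3.7
eef_pos: [0.5187, -0.1166, 0.2406]
tool_rot: [0.001, 0.652, 0.759, 0.001]
contact_force: [-0.6, 0.4, -1.0]
gripper_width: -0.003
grasp_force: 0.0
```

View pics/c1.png

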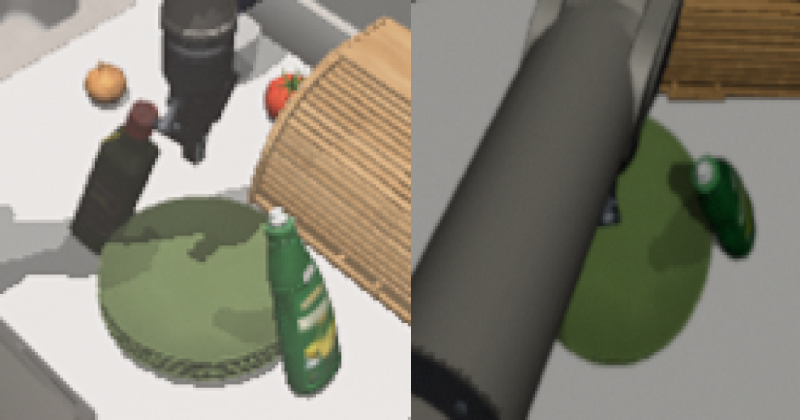

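The closed fingertips (crop ~(195,155)) hang beside the oil's red cap (145,115) with a gap, and both bottles still lean. I'll approach, then push gently.

```bash
python3 -m inch '[[0.008,0,0,0],[0.008,0,0,0],[0.006,0,0,0],[0.003,0,0,0],[0.003,0,0,0],[0.003,0,0,0],[0.003,0,0,0],[0.003,0,0,0],[0.003,0,0,0],[0.003,0,0,0],[0.003,0,0,0],[0,0,0,0]]'; python3 -m inch '[[0.003,0,0,0],[0.003,0,0,0],[0.003,0,0,0],[0.003,0,0,0]]'
```

```text
t: 5.0
eef_pos: [0.511, -0.071, 0.2393]
tool_rot: [-0.0, 0.652, 0.759, 0.0]
contact_force: [0.4, 0.5, -0.1]
gripper_width: 0.002
grasp_force: 0.0
t: 5.4
eef_pos: [0.5091, -0.0593, 0.2393]
tool_rot: [-0.0, 0.652, 0.758, 0.0]
contact_force: [1.3, 0.2, 0.7]
gripper_width: 0.002
grasp_force: 0.0
```

```bash
cat > look.py <<'E'
import sys
from h import *
n=sys.argv[1]
a=save("scene",f"pics/s{n}.png")["color"]
x0,y0=215,115
A=cv2.resize(a[y0:y0+125,x0:x0+110],None,fx=4.5,fy=4.5,interpolation=3)[:,:,::-1].copy()
for v in range(0,110,10): cv2.putText(A,str(x0+v),(int(v*4.5),10),0,.3,(0,0,255))
for v in range(10,125,10): cv2.putText(A,str(y0+v),(0,int(v*4.5)),0,.3,(0,0,255))
cv2.imwrite(f"pics/c{n}.png",A); print(bot.get_obs()["t"])
E
python3 look.py 2
```

```text
5.45
```

View pics/c2.png

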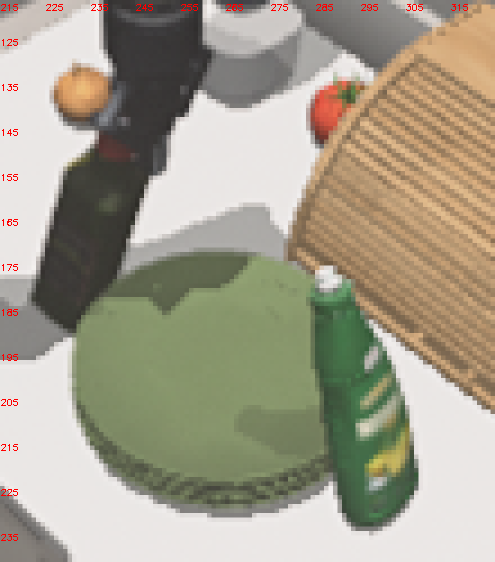

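The picture shows the oil bottle's left shoulder moved from (231,153) to about (228,156), so it is rising. The soap is unchanged. I'll push about 14 mm more, past the balance point, then draw back clear.

```bash
python3 -m inch '[[0.002,0,0,0],[0.002,0,0,0],[0.002,0,0,0],[0.002,0,0,0],[0.002,0,0,0],[0.002,0,0,0],[0.002,0,0,0],[0,0,0,0],[0,0,0,0]]'; python3 look.py 3; python3 -m inch '[[-0.01,0,0,0],[-0.02,0,0,0],[-0.025,0,0,0]]'; python3 look.py 4
python3 - <<'E'
import cv2,numpy as np
cv2.imwrite("pics/c34.png",cv2.resize(np.hstack([cv2.imread("pics/c3.png"),cv2.imread("pics/c4.png")]),(800,454)))
E
```

```text
t: 6.35
eef_pos: [0.5071, -0.0458, 0.2393]
tool_rot: [0.0, 0.652, 0.758, -0.0]
contact_force: [0.3, 0.5, -0.0]
gripper_width: 0.005
grasp_force: 0.0
6.4
t: 6.7
eef_pos: [0.5155, -0.1007, 0.2393]
tool_rot: [-0.0, 0.651, 0.759, 0.0]
contact_force: [-0.3, -0.1, 0.2]
gripper_width: 0.001
grasp_force: 0.0
6.75
```

View pics/c34.png

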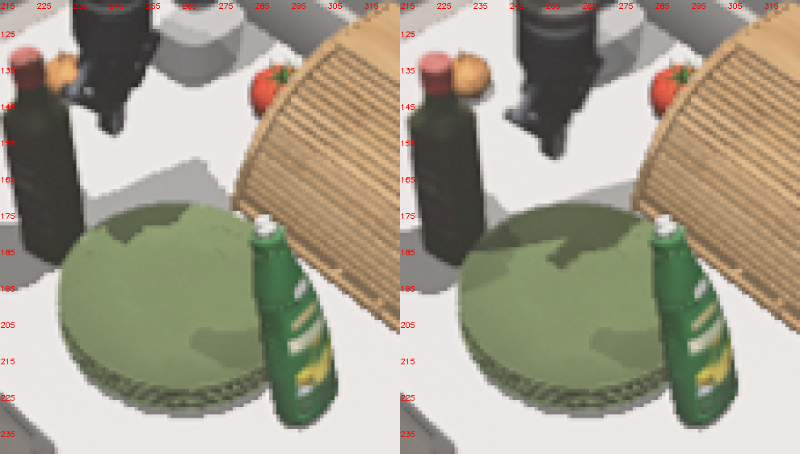

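The oil bottle has gone past upright (cap at (222,131)) and is rocking on its own, clear of the fingers. The plates have not moved. Now the soap: lower the tool, go across, then push slowly.

```bash
python3 -m inch '[[-0.02,-0.005,0.01,0],[-0.02,0,0.01,0],[-0.02,0,0.01,0],[-0.015,0,0,0],[-0.01,0,0,0],[-0.005,0,0,0],[0,0,0,0]]';  python3 -m inch '[[-0.003,0,0,0],[-0.003,0,0,0],[-0.003,0,0,0],[-0.003,0,0,0],[-0.003,0,0,0],[-0.003,0,0,0],[-0.003,0,0,0],[-0.003,0,0,0],[-0.003,0,0,0],[-0.003,0,0,0],[-0.003,0,0,0],[-0.003,0,0,0]]'; python3 look.py 5
```

```text
t: 7.45
eef_pos: [0.5239, -0.1906, 0.2095]
tool_rot: [0.0, 0.652, 0.758, -0.0]
contact_force: [0.3, 0.4, 1.1]
gripper_width: 0.003
grasp_force: 0.0
t: 8.65
eef_pos: [0.5293, -0.2258, 0.2093]
tool_rot: [0.0, 0.652, 0.758, 0.0]
contact_force: [0.1, 1.1, -0.8]
gripper_width: -0.004
grasp_force: 0.0
8.7
```

View pics/c5.png

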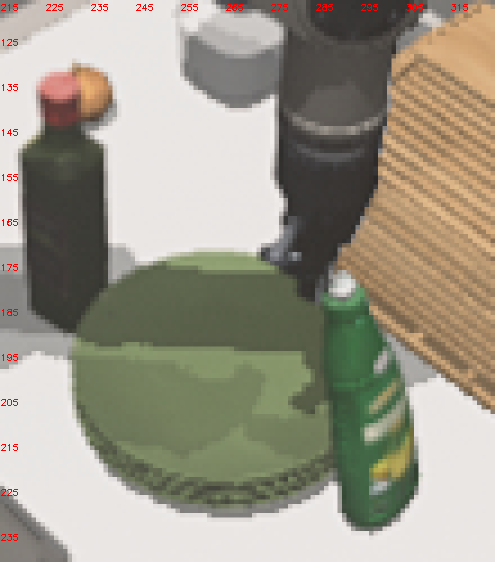

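The oil is near upright. The soap cap has moved from (287,176) to (290,178), so the fingertips are in contact and it has just started rising. I'll push on and track it numerically through its green mask.

```bash
cat > ang.py <<'E'
from h import *
def go():
    a=bot.read_camera("scene")["color"]; 
    hsv=cv2.cvtColor(a,cv2.COLOR_RGB2HSV)
    def st(m,o):
        y,x=np.nonzero(m); x=x+o[0];y=y+o[1]; t=y.min(); k=y<t+5
        return len(x),"top",round(x[k].mean(),1),int(t),"cen",round(x.mean(),1),round(y.mean(),1)
    g=hsv[150:250,270:340]; m=(g[...,0]>55)&(g[...,0]<85)&(g[...,1]>120); r=hsv[110:160,205:260]; mr=((r[...,0]<8)|(r[...,0]>172))&(r[...,1]>90)
    return "soap",st(m,(270,150)),"oilcap",st(mr,(205,110)) if mr.any() else None,bot.get_obs()["t"]
print(*go())
E
python3 ang.py; python3 -m inch '[[-0.0025,0,0,0],[-0.0025,0,0,0],[-0.0025,0,0,0],[-0.0025,0,0,0],[-0.0025,0,0,0],[-0.0025,0,0,0]]'; python3 ang.py;python3 -m inch '[[-0.0025,0,0,0],[-0.0025,0,0,0],[-0.0025,0,0,0]]'; python3 ang.py
python3 - <<'E'
from h import *
c=np.load("pics/scene0.npz"); x=np.array([-.18,.98,0])
for t in(.35,.3,.25,.2,.1,0):
    piv=np.array([.541,-.316,0])+.022*x; z=np.array([*(x[:2]*np.sin(t)),np.cos(t)]); X=x*np.cos(t)-np.array([0,0,np.sin(t)])
    print(t,proj(c,piv-.023*X+.235*z)[0].round(1))
E
```

```text
t: 9.35
eef_pos: [0.5316, -0.2406, 0.2093]
tool_rot: [0.0, 0.652, 0.758, -0.0]
contact_force: [0.5, 0.9, -0.3]
gripper_width: 0.004
grasp_force: 0.0
t: 9.7
eef_pos: [0.5327, -0.2479, 0.2093]
tool_rot: [-0.0, 0.652, 0.758, 0.0]
contact_force: [0.5, 1.0, -1.3]
gripper_width: -0.001
grasp_force: 0.0
0.35 [286.  175.8]
0.3 [288.8 176.8]
0.25 [291.7 177.9]
0.2 [294.6 179.2]
0.1 [300.5 182.1]
0 [306.4 185.6]Traceback (most recent call last):
  File "ang.py", line 10, in <module>
    print(*go())
           ~~^^
  File "ang.py", line 9, in go
    return "soap",st(m,(270,150)),"oilcap",st(mr,(205,110)) if mr.any() else None,bot.get_obs()["t"]
                  ~~^^^^^^^^^^^^^
  File "ang.py", line 6, in st
    y,x=np.nonzero(m); x=x+o[0];y=y+o[1]; t=y.min(); k=y<t+5
                                            ~~~~~^^
    return umr_minimum(a, axis, None, out, keepdims, initial, where)
ValueError: zero-size array to reduction operation minimum which has no identity
Traceback (most recent call last):
  File "ang.py", line 10, in <module>
    print(*go())
           ~~^^
  File "ang.py", line 9
[... 164 characters left out ...]
 6, in st
    y,x=np.nonzero(m); x=x+o[0];y=y+o[1]; t=y.min(); k=y<t+5
                                            ~~~~~^^
ValueError: zero-size array to reduction operation minimum which has no identity
Traceback (most recent call last):
  File "ang.py", line 10, in <module>
    print(*go())
           ~~^^
  File "ang.py", line 9, in go
    return "soap",st(m,(270,150)),"oilcap",st(mr,(205,110)) if mr.any() else None,bot.get_obs()["t"]
                  ~~^^^^^^^^^^^^^
  File "ang.py", line 6, in st
    y,x=np.nonzero(m); x=x+o[0];y=y+o[1]; t=y.min(); k=y<t+5
                                            ~~~~~^^
ValueError: zero-size array to reduction operation minimum which has no identity
```

```bash
sed -i 's/m=(g\[.*>120);/G=a[150:250,270:340].astype(int); m=(G[...,1]-G[...,0]>25)\&(G[...,1]-G[...,2]>15);/' ang.py
python3 - <<'E'
import cv2;a=cv2.imread("pics/s5.png");print(a[190:193,293,::-1],a[200,250,::-1])
E
python3 ang.py
```

```text
[[ 65 111  69]
 [ 65 112  70]
 [ 66 113  70]] [119 132  96]
soap (196, 'top', np.float64(314.0), 191, 'cen', np.float64(307.3), np.float64(207.1)) oilcap (80, 'top', np.float64(226.0), 131, 'cen', np.float64(226.0), np.float64(135.7)) 9.8
```

```bash
python3 -m inch '[[0.015,0,0,0],[0.03,0,0,0],[0.03,0,0,0]]'; python3 ang.py; python3 -m inch '[[0,0,-0.03,0],[0,0,-0.03,0],[0,0,-0.03,0],[0,0,-0.03,0]]'; python3 ang.py
```

```text
t: 10.1
eef_pos: [0.5211, -0.1733, 0.2092]
tool_rot: [0.0, 0.652, 0.758, -0.0]
contact_force: [0.3, 0.4, 0.3]
gripper_width: 0.002
grasp_force: 0.0
soap (308, 'top', np.float64(299.9), 183, 'cen', np.float64(298.9), np.float64(203.9)) oilcap (83, 'top', np.float64(226.1), 131, 'cen', np.float64(226.2), np.float64(135.9)) 10.15
t: 10.55
eef_pos: [0.5212, -0.1737, 0.3305]
tool_rot: [-0.0, 0.652, 0.758, 0.0]
contact_force: [0.3, 0.7, 0.6]
gripper_width: -0.001
grasp_force: 0.0
soap (197, 'top', np.float64(311.3), 189, 'cen', np.float64(305.4), np.float64(207.1)) oilcap (83, 'top', np.float64(229.0), 132, 'cen', np.float64(228.9), np.float64(137.1)) 10.6
```

It is rocking freely. I'll raise the arm farther off and let both settle.

```bash
python3 -m inch '[[0,0,-0.03,0],[0,0,-0.03,0],[0,0,0,0],[0,0,0,0],[0,0,0,0],[0,0,0,0],[0,0,0,0],[0,0,0,0],[0,0,0,0],[0,0,0,0],[0,0,0,0],[0,0,0,0]]' >/dev/null; python3 ang.py; for i in 1 2 3; do python3 -m inch '[[0,0,0,0],[0,0,0,0],[0,0,0,0],[0,0,0,0],[0,0,0,0],[0,0,0,0],[0,0,0,0],[0,0,0,0],[0,0,0,0],[0,0,0,0],[0,0,0,0],[0,0,0,0]]'>/dev/null; python3 ang.py; done
```

```text
soap (246, 'top', np.float64(303.1), 185, 'cen', np.float64(300.1), np.float64(203.8)) oilcap (80, 'top', np.float64(228.5), 131, 'cen', np.float64(228.4), np.float64(136.8)) 11.85
soap (201, 'top', np.float64(304.6), 186, 'cen', np.float64(301.5), np.float64(203.7)) oilcap (84, 'top', np.float64(227.9), 131, 'cen', np.float64(227.8), np.float64(136.7)) 13.1
soap (202, 'top', np.float64(305.9), 186, 'cen', np.float64(302.2), np.float64(204.3)) oilcap (85, 'top', np.float64(227.9), 131, 'cen', np.float64(227.8), np.float64(136.7)) 14.35
soap (209, 'top', np.float64(305.5), 186, 'cen', np.float64(301.9), np.float64(204.0)) oilcap (86, 'top', np.float64(227.9), 131, 'cen', np.float64(227.8), np.float64(136.7)) 15.6
```

```bash
for i in 1 2 3; do python3 -m inch '[[0,0,0,0],[0,0,0,0],[0,0,0,0],[0,0,0,0],[0,0,0,0],[0,0,0,0],[0,0,0,0],[0,0,0,0],[0,0,0,0],[0,0,0,0],[0,0,0,0],[0,0,0,0]]'>/dev/null; python3 ang.py; done; python3 look.py 6
```

```text
soap (200, 'top', np.float64(305.6), 186, 'cen', np.float64(301.9), np.float64(204.1)) oilcap (86, 'top', np.float64(227.9), 131, 'cen', np.float64(227.8), np.float64(136.7)) 16.85
soap (205, 'top', np.float64(305.5), 186, 'cen', np.float64(301.9), np.float64(204.2)) oilcap (86, 'top', np.float64(227.9), 131, 'cen', np.float64(227.8), np.float64(136.7)) 18.1
soap (203, 'top', np.float64(305.6), 186, 'cen', np.float64(301.9), np.float64(204.2)) oilcap (85, 'top', np.float64(227.9), 131, 'cen', np.float64(227.8), np.float64(136.6)) 19.35
19.4
```

View pics/c6.png

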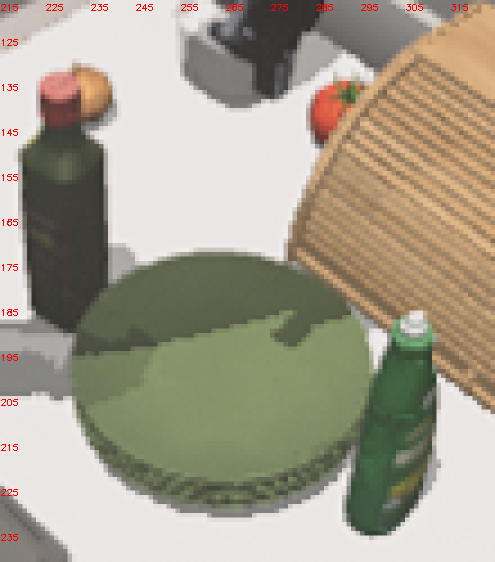

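The picture shows both bottles standing (oil cap (226,134), soap cap (306,187)) and the plates in place. I'll check both against the projection of a vertical axis before handing in.

Run:
```python
from h import *
c=np.load("pics/s6.npz")
for n,u,h in(("oil",(226.5,134),.267),("soap",(305.8,186.5),.235)):
    p=atz(c,*u,h); b=p.copy(); b[2]=0; print(n,p.round(3),"base px",proj(c,b)[0].round(1))
    if n=="soap":
        print([proj(c,b+np.array([dx,dy,0]))[0].round(0) for dx,dy in((-.035,0),(.035,0),(0,.022),(0,-.022))])
    else: print([proj(c,b+np.array([dx,dy,0]))[0].round(0) for dx in(-.029,.029) for dy in(-.029,.029)])
ct=save("top","pics/t6.png")
A=cv2.resize(ct["color"][115:245,190:350],None,fx=5,fy=4.6,interpolation=3)[:,:,::-1]
cv2.imwrite("pics/ct6.png",np.clip(A*1.6,0,255).astype('uint8'))
for p,h in(((.5,.03),.267),((.541,-.316),.235)): print(proj(ct,np.array([[*p,0],[*p,h]])))
```

```text
oil [0.485 0.029 0.267] base px [228.9 183.1]
[array([228., 191.]), array([219., 183.]), array([239., 184.]), array([230., 176.])]
soap [ 0.537 -0.318  0.235] base px [298.8 227.7]
[array([292., 233.]), array([305., 223.]), array([295., 224.]), array([303., 231.])]
[[221.48197736 188.60844965]
 [211.86405487 166.66086446]]
[[324.57857393 179.43034751]
 [339.96251366 158.84904722]]
```

View pics/ct6.png

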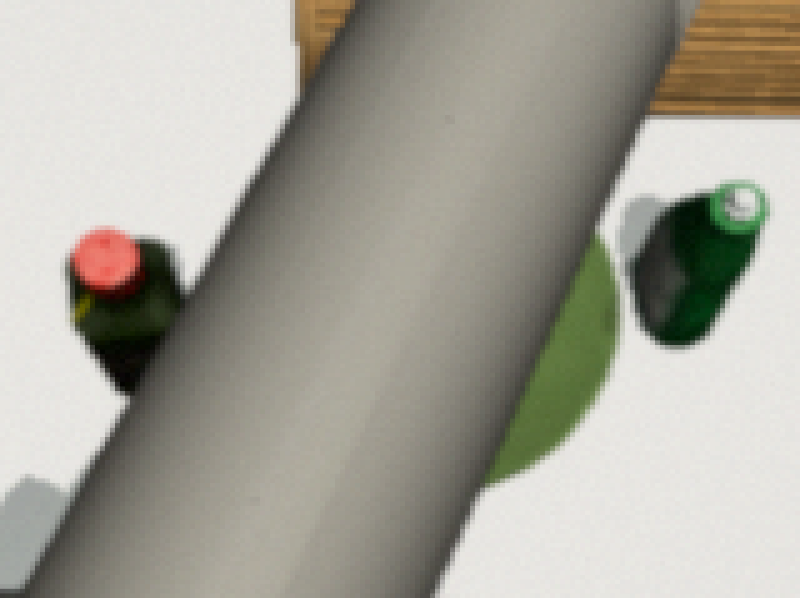

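In the top view the caps are at about (211,171) and (338,160), which matches two upright bottles near their starting bases. Both have been still since about t = 15 s.

```bash
python3 -c "
from station import bot
print(bot.hand_in())"
```

```text
the job is handed in; nothing more can be done
None
```

I pushed both bottles up with the shut fingertips and handed the job in at about 19.5 s: in the last pictures both stood upright and still near their starting spots, the plates looked unmoved, and I kept clear of the mug, spice jar and onion but did not re-measure them; no verdict came back.

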